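Close the drill vise on a block and point out the hole to open up

ROBOT

A 6-joint arm with a two-finger parallel gripper is mounted at the origin on a cart in front of the work surface, level with it; the furniture and walls round the work are solid. World frame = base frame: x ahead of the robot, y to its left, z up, the work surface at z = 0. Lengths are in m, angles in degrees, forces in N, time in s.
With the tool pointing down it reaches from about 0.375 to 0.9 m from the base axis. Payload 3.1 kg.
Tool frame: the origin (TCP) lies between the finger pads; the fingertips stand 11 mm ahead of it and the grasp point (between the pads) lies 8 mm behind it; z points along the fingers, y is the line along which they close (so a half turn about z gives the same grasp; the last joint's range is limited). The gripper opens to 87 mm and grips with 3 to 60 N. Pads are 19 mm wide; open, the fingers measure 117 mm over their backs; the gripper's body (75 mm by 190 mm) begins 51 mm behind the grasp point.
Start: joints at [-84.311, 30.224, 82.088, -0, 67.689, -10.227], TCP at [0.171, -0.601, 0.234] pointing down, gripper open.
Joint ranges: [-176.69, 176.69], [-43.24, 126.21], [12.49, 139.97], [-82, 262], [0, 151.66], [-163.58, 163.58]. Speed limits (degrees/s): [159.86, 159.86, 180, 180, 180, 180].

INTERFACE

Orientations are given as a 3x3 rotation matrix whose columns are the frame's x, y, z axes.
In Python, from rig import bot gives the robot as it stands.
- The arm moves only by the tool apply_moves, never from a script. Its argument "steps" is a list that holds one entry, the list of rows, each a list of 7 numbers: the shift along the tool's x, y, z in cm, then the turn, a rotation vector about the tool's x, y, z in degrees, then the gripper command: -1 is shut, 1 is fully open, values between are in proportion. In form: [[[dx, dy, dz, rx, ry, rz, jaw], ...]]. A call has 1 to 20 rows; each row is the pose to reach, as a shift and turn from the pose commanded when the call began, along the tool's axes at that moment; what a row does not reach only later rows make up. A row lasts 1/8 s, in which the tool goes at most 62.5 mm and 10.7 degrees, less where a joint would pass 70% of its speed; a pose out of reach is approached as far as the arm can. A call with a gripper value outside its range is refused whole. The fingers move at their own pace and stop on an object; the grip force is fixed at half the most. Time passes only in rows, so rows that repeat a pose let the fingers close. It gives the time, the measured TCP pose, the force, the opening and the grip force at its end, in the units of the state.
- bot.read_state(): the state, without advancing time (a new reading comes with each control period).
- bot.capture(name): name is "scene" or "top" or "wrist"; returns the picture (384x512x3 uint8, blue, green, red); there is no depth.
- bot.camera_model(name): a dict with "intrinsics" (3x3 intrinsics, pixels), "k1" (the pictures are not rectified: a ray, as slopes to the right and down, at radius r is drawn at 1 + k1 r^2 times it, then the intrinsics apply), "R" (3x3) and "t" (3): a world point X has camera coordinates R X + t. Camera axes: x right, y down, z forward; pixel columns grow to the right and rows downward; lengths in m; the calibration is good to about 2 mm. A picture is of the moment at which its call begins: read the wrist's pose just before it. camera_model takes no time and is no camera call; for the wrist camera it gives the pose at the moment of the call.
- bot.hand_in(): hands the job in; it is judged then, once.
The state is a dict: "time_s": time; "joint_positions": joint angles; "qvel": joint speeds; "tau": joint torques, N m; "position": TCP position; "tcp_rot": TCP orientation; "force": force on the tool from outside, world axes, zero at the start; "moment": the same for the moment, N m; "opening": opening from 0.0 (shut) to 1.0 (fully open); "grasp_force": force on a finger pad.
Only numpy, scipy, OpenCV 4.12 (cv2) and the standard library are available. Lean on these libraries where they do the work, as an engineer would, in place of code of your own. Each camera call takes 0.05 s, during which the arm holds its last target. There are 200 camera calls.

TASK

Get the block in the drill vise ready for drilling: push the moving jaw up until the block is held against the fixed jaw, then press the near end of the screw's cross bar down as far as it goes to nip it tight. Then show the driller which hole is to be opened up: point down with the fingertips at the small pilot hole with the scribed cross, not the large finished bore, from a finger's breadth above, and hold still there for two seconds. Do not touch the block or disturb the other things on the bench.

Things in the scene. Friction and masses are not known exactly. Their poses are not given: they have to be found in the camera images.
- drill_vise: small green machine vise bolted to the bench, 175 x 300 mm, 48 mm at its highest; origin on the bench near its middle, z up. It lies aslant in its own frame: the moving jaw closes along (-0.208, -0.978, 0) of this frame, and the jaw faces run along (0.978, -0.208, 0). From the robot the jaws are at the right-hand end and the long screw with its cross bar sticks out to the left. Jaw tops are 44 mm above the bench; the block stands on the bed 14 mm above the bench
- drill_vise_jaw (a joint): travel of the moving jaw (with its screw): 0 = jaws shut on nothing, larger = farther open, 0.050 m at most; the gap between the jaw faces is this value plus 0.5 mm, so it bears on the 28 mm block at about 0.0275. Quick-action type: the jaw and screw slide freely together when pushed, against about 3 N of friction (up to 6 N while it pushes the block along); it stays where it is left
- drill_vise_screw (a joint): turn of the screw with its cross bar, rad: 0 = bar level, positive = the bar's near end (towards the robot) up, negative = near end down (tightened); it stops at -0.419, takes about 0.05 N m and stays where it is left
- screw_end (a point): middle of the free end face of the screw's head (24 mm across, 31 mm above the bench), the far left end of the vise. A push here along the closing direction slides the jaw. Moves with the jaw
- bar_near_end (a point): centre of the small end ball (12 mm thick) on the near end of the steel cross bar; the bar is 8 mm thick, 100 mm long over all, and passes through the screw's head 50 mm from this ball and 31 mm above the bench. Nothing lies beneath it but the bench. Moves with the jaw and screw
- clamp_block: loose plain aluminium block between the vise jaws, 64 x 28 x 40 mm, 0.14 to 0.27 kg; origin at the middle of its underside, x along its 64 mm length (along the jaws), y from the fixed to the moving jaw, z up. Two holes in its top: a finished 16 mm bore at +17 mm and a 7 mm pilot hole with scribed cross lines at -17 mm along x
- pilot_hole (a point): mouth of the small pilot hole, in the top face of the block, 54 mm above the bench, at the block's end nearer the robot
- block_seat (a point): fixed point of the vise, on its bed 14 mm above the bench: where the middle of the block's underside comes when it is gripped midway along the jaws
- bush: plain steel bush, 42 mm across, 36 mm tall; bystander, loose on the bench, origin at the middle of its underside
- pipe_cut: short upright piece of dark painted pipe, 34 mm across, 52 mm tall; bystander, loose on the bench, origin at the middle of its underside
- nut_a: plain hexagon nut lying flat, 34 mm across the flats, 18 mm tall; bystander, loose on the bench, origin at the middle of its underside
- spanner_a: open-ended spanner lying flat, 188 mm long (along its own y), 8 mm thick; bystander, loose on the bench, origin at the middle of its underside
- try_square: try square lying flat, blade and stock 96 x 129 mm, up to 15 mm tall; bystander, loose on the bench, origin at the middle of its underside
- soapstone: marking stick of soapstone lying flat, 75 x 12 x 8 mm; bystander, loose on the bench, origin at the middle of its underside
- ball_hammer: ball-peen hammer lying flat, 300 mm long (along its own y), head 34 mm tall; bystander, loose on the bench, origin at the middle of its underside

How it is judged (in metres and radians):
On the way, in this order (a step that is already met when the one before it is completed fails the run):
1. the moving jaw has been pushed up so that the block is held between both jaws (value of joint drill_vise_jaw between 0.025 and 0.0295 m), for 0.2 s.
2. the near end of the cross bar has been pressed down (value of joint drill_vise_screw below -0.25 rad), for 0.2 s.
3. the fingertips point down at the pilot hole from just above, touching nothing, for 1.5 s (all of step 1 and horizontal distance between the grasp point and pilot_hole below 0.015 m and z of the grasp point in the frame of pilot_hole between 0.012 and 0.06 m and contact force between each of the arm, the fingers and anything else below 0.3 N and value of joint drill_vise_screw below -0.25 rad), for 1.5 s.
At the end, for the whole second after the job is handed in: Jaw bearing on the block (jaw value 0.025 to 0.0295 m), the bar's near end down (screw below -0.25 rad), the block upright, still, on the bed (height within 4 mm) and within 15 mm of the seat; the grasp point dwelt 1.5 s within 15 mm sideways of the pilot hole, 12 to 60 mm above it (all of step 1 and value of joint drill_vise_screw below -0.25 rad and z of clamp_block in the frame of drill_vise between 0.01 and 0.018 m and angle between clamp_block's own z axis and vertical below 0.08 rad and linear speed of clamp_block below 0.02 m/s and horizontal distance between block_seat and clamp_block below 0.015 m); the robot touches nothing.
It fails at once if the robot touches the block (contact force between any of the arm, the fingers and clamp_block above 0.5 N).
It fails at once if the block is lifted or tipped (z of clamp_block in the frame of drill_vise above 0.024 m or angle between clamp_block's own z axis and vertical above 0.2 rad).
It fails at once if a bystander is pushed away or lifted (distance of any of bush, pipe_cut, nut_a, spanner_a, try_square, soapstone, ball_hammer from where it was at the start of the episode above 0.02 m).
It also fails if it takes over 51 s, if anything falls off the work surface, if the arm or the gripper's body presses on something with over 40 N, if the wrist force passes 120 N, or if a joint passes its speed limit or range.

## Working session

There is one attempt and no reset: what is moved stays moved. The work goes in short steps, Python scripts to look and compute and a tool call to move; the robot and the scene stay as the last step left them, time stands still between calls to the robot, and variables do not carry over. Pictures are saved under pics/ and viewed, at most 10 in all, crops included, and the job is handed in when it is done.

Besides the shell and the picture viewer there is one more tool, called after "Request:" by a JSON object that holds its "fn" and its "kwargs". apply_moves: Moves the arm, as the interface text tells. Its arguments: {"type":"object","properties":{"steps":{"type":"array","items":{"type":"array","items":{"type":"array","items":{"type":"number"}}}}},"required":["steps"]}

```bash
mkdir -p pics; ls
python3 - <<'E'
from rig import bot
import cv2,json
s=bot.read_state();print(s)
for n in("top","scene"):
    cv2.imwrite(f"pics/{n}0.png",bot.capture(n)); m=bot.camera_model(n);print(n,m)
E
```

```text
pics
{'time_s': 0.0, 'joint_positions': array([-8.43114211e+01,  3.02775942e+01,  8.21572739e+01, -1.61546432e-03,
        6.76883077e+01, -1.02262251e+01]), 'qvel': array([-0.01686446,  0.00493799,  0.02175091,  0.08803905,  0.01824333,
       -0.02680593]), 'tau': array([-8.15218173e-04, -4.40042782e+01, -1.76596177e+01,  6.33046310e-02,
        5.81746758e-02, -1.67866492e-04]), 'position': array([ 0.17133997, -0.60031298,  0.23258139]), 'tcp_rot': array([[ 9.61667592e-01,  2.74217770e-01, -2.39049172e-04],
       [ 2.74217643e-01, -9.61665284e-01,  2.13664940e-03],
       [ 3.56021944e-04, -2.12029799e-03, -9.99997689e-01]]), 'force': array([ 0.26194085, -0.31399457,  0.70732368]), 'moment': array([-0.0084082 ,  0.00915088,  0.00632202]), 'grasp_force': 0.0, 'opening': 1.0003953547980406}
top {'intrinsics': array([[375.47692297,   0.        , 254.92298254],
       [  0.        , 375.47692297, 194.89668182],
       [  0.        ,   0.        ,   1.        ]]), 'k1': -0.1252277897365655, 'R': array([[-0.01480612, -0.99967655,  0.02067763],
       [-0.98695564,  0.0112959 , -0.16059565],
       [ 0.16031014, -0.0227857 , -0.98680366]]), 't': array([0.00561952, 0.56660762, 0.83036277])}
scene {'intrinsics': array([[481.65583743,   0.        , 253.78929834],
       [  0.        , 481.65583743, 195.28424251],
       [  0.        ,   0.        ,   1.        ]]), 'k1': -0.03310983099025537, 'R': array([[-0.79250922, -0.60979385, -0.0089776 ],
       [-0.34514599,  0.46060293, -0.81775252],
       [ 0.50279556, -0.64497783, -0.57549998]]), 't': array([0.45687604, 0.23078783, 0.91248417])}
```

View pics/top0.png

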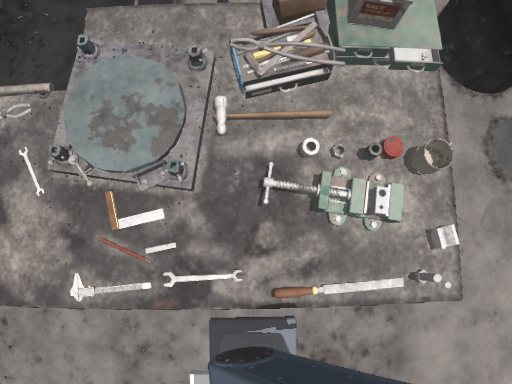

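View pics/scene0.png

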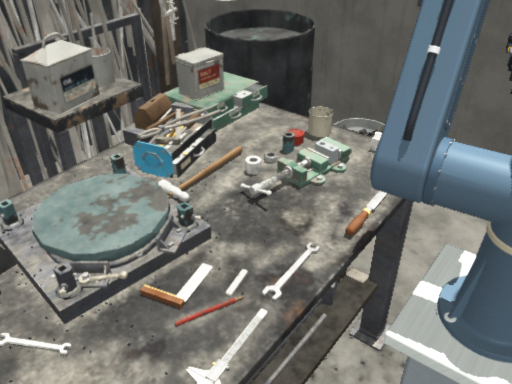

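The top view shows the vise at (265–403, 165–230), with the screw head near (268,184), the bar's near end near (265,203) and the block near (382,200). The bush, nut and pipe lie beyond it at (311,146), (338,150) and (375,150). I'll enlarge that part.

```bash
cat > h.py <<'E'
import numpy as np,cv2
from rig import bot
def ray(m,px):
    K=np.array(m["intrinsics"]);k=m["k1"]
    d=(np.array(px,float)-K[:2,2])/[K[0,0],K[1,1]]
    u=d.copy()
    for _ in range(20): u=d/(1+k*(u@u))
    R=np.array(m["R"]);return -R.T@m["t"],R.T@np.r_[u,1]
def plane(m,px,z):
    o,d=ray(m,px);return o+d*(z-o[2])/d[2]
def proj(m,X):
    c=np.array(m["R"])@X+m["t"];u=c[:2]/c[2];u=u*(1+m["k1"]*(u@u));K=m["intrinsics"]
    return u*[K[0,0],K[1,1]]+K[:2,2]
E
python3 - <<'E'
import cv2
i=cv2.imread("pics/top0.png")[155:235,255:410];cv2.imwrite("pics/t1.png",cv2.resize(i,None,fx=5,fy=5,interpolation=cv2.INTER_CUBIC))
E
```

```text
(no output)
```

View pics/t1.png

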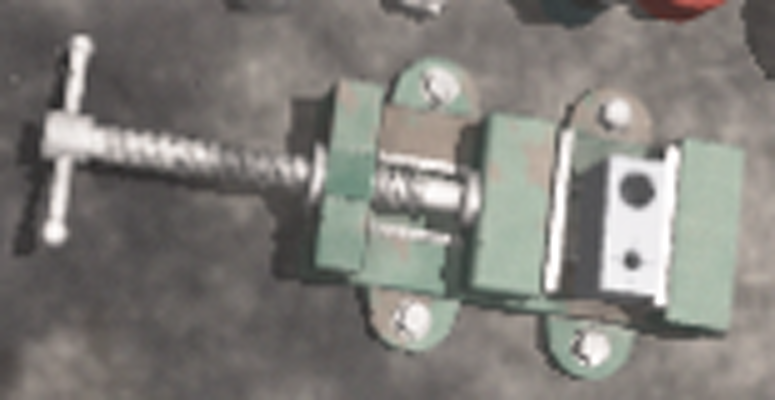

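In the crop, the head's end face is at (45,133), the bar's far ball at (83,44) and near ball at (56,233). The bore is at (636,190) and the pilot at (632,260). The block is nearly against the fixed jaw, with a gap on the moving-jaw side.

Run:
```python
from h import *
m=bot.camera_model("top");ms=bot.camera_model("scene")
f=lambda x,y:(255+x/5-.4,155+y/5-.4)
for n,p,z in [("head",(45,133),.038),("far",(83,44),.031),("near",(56,233),.031),("near hi",(56,233),.045),("pilot",(632,260),.054),("bore",(636,190),.054),
 ("mjT",(562,130),.044),("mjB",(550,290),.044),("fjT",(676,150),.044),("fjB",(662,300),.044),("scr0",(95,143),.031),("scr1",(310,172),.031)]:
    X=plane(m,f(*p),z);print(n,X.round(4),"scene px",proj(ms,X).round(1))
i=cv2.imread("pics/scene0.png")[130:210,230:360];cv2.imwrite("pics/s1.png",cv2.resize(i,None,fx=6,fy=6,interpolation=cv2.INTER_CUBIC))
```

```text
head [ 0.6005 -0.0231  0.038 ] scene px [251.7 188. ]
far [ 0.6455 -0.0426  0.031 ] scene px [242.6 181. ]
near [ 0.5536 -0.0277  0.031 ] scene px [267.8 195.9]
near hi [ 0.5516 -0.027   0.045 ] scene px [268.4 191.7]
pilot [ 0.534  -0.2976  0.054 ] scene px [330.7 147. ]
bore [ 0.5674 -0.3018  0.054 ] scene px [321.2 142.9]
mjT [ 0.5985 -0.2709  0.044 ] scene px [305.8 147.1]
mjB [ 0.5216 -0.2602  0.044 ] scene px [327.5 156.9]
fjT [ 0.5883 -0.327   0.044 ] scene px [319.2 140.4]
fjB [ 0.5159 -0.3148  0.044 ] scene px [339.2 149.6]
scr0 [ 0.5968 -0.0472  0.031 ] scene px [258.7 186.5]
scr1 [ 0.5816 -0.1502  0.031 ] scene px [286.5 171.1]
```

View pics/s1.png

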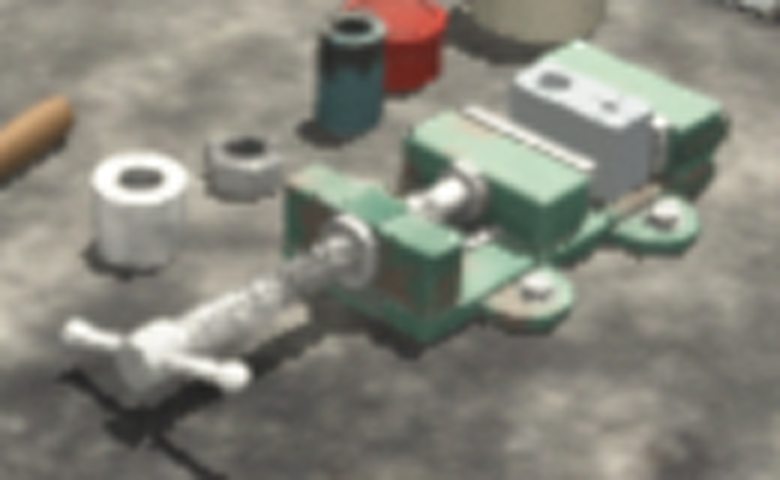

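Both views agree: the near ball is at z≈0.042, so the bar is tilted up about 0.2 rad. The screw end is near (0.601,-0.022) and the closing direction is about (-0.15,-0.989). I'll move to beyond the screw end with the fingers shut.

Request:
{"fn": "apply_moves", "kwargs": {"steps": [[[59.2,-47.6,6,0,0,24.5,-1],[59.2,-47.6,6,0,0,24.5,-1],[59.2,-47.6,6,0,0,24.5,-1],[59.2,-47.6,6,0,0,24.5,-1],[59.2,-47.6,6,0,0,24.5,-1],[59.2,-47.6,6,0,0,24.5,-1],[59.2,-47.6,6,0,0,24.5,-1],[59.2,-47.6,6,0,0,24.5,-1],[59.2,-47.6,6,0,0,24.5,-1],[59.2,-47.6,6,0,0,24.5,-1],[59.2,-47.6,6,0,0,24.5,-1],[59.2,-47.6,6,0,0,24.5,-1],[59.2,-47.6,6,0,0,24.5,-1],[59.2,-47.6,11.4,0,0,24.5,-1],[59.2,-47.6,11.4,0,0,24.5,-1],[59.2,-47.6,11.4,0,0,24.5,-1],[59.2,-47.6,11.4,0,0,24.5,-1]]]}}

```text
time_s: 2.22
position: [0.6114, 0.0182, 0.1216]
tcp_rot: [[0.989, -0.15, 0.004], [-0.15, -0.989, -0.001], [0.004, 0.0, -1.0]]
force: [0.5, -0.2, -1.0]
opening: 0.003
grasp_force: 0.0
```

Run:
```python
from h import *
m=bot.camera_model("wrist");i=bot.capture("wrist");cv2.imwrite("pics/w1.png",i)
import pickle;pickle.dump(m,open("w1.pkl","wb"))
for X in [(.601,-.022,.031),(.55,-.027,.042)]: print(proj(m,np.array(X)))
```

```text
[300.52818308 196.08513926]
[314.61954558 254.05182689]
```

View pics/w1.png

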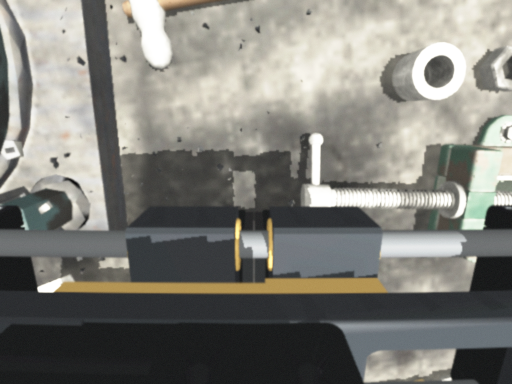

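The wrist view shows the head's end at (302,196), which matches the prediction of (300,196). I'll descend there.

Request:
{"fn": "apply_moves", "kwargs": {"steps": [[[-0.4,0,5,0,0,0,-1],[-0.4,0,7,0,0,0,-1],[-0.4,0,9.2,0,0,0,-1],[-0.4,0,9.2,0,0,0,-1],[-0.4,0,9.2,0,0,0,-1],[-0.4,0.5,9.2,0,0,0,-1],[-0.4,1,9.2,0,0,0,-1],[-0.4,1.5,9.2,0,0,0,-1],[-0.4,2,9.2,0,0,0,-1],[-0.4,2.2,9.2,0,0,0,-1]]]}}

```text
time_s: 3.52
position: [0.6029, -0.0025, 0.0275]
tcp_rot: [[0.989, -0.15, -0.0], [-0.15, -0.989, 0.0], [-0.0, -0.0, -1.0]]
force: [-0.7, -0.5, 0.2]
opening: 0.006
grasp_force: 0.0
```

Request:
{"fn": "apply_moves", "kwargs": {"steps": [[[0,0.3,0,0,0,0,-1],[0,0.6,0,0,0,0,-1],[0,0.9,0,0,0,0,-1],[0,1.2,0,0,0,0,-1]]]}}

```text
time_s: 4.03
position: [0.6012, -0.0135, 0.0275]
tcp_rot: [[0.989, -0.15, 0.0], [-0.15, -0.989, 0.001], [0.0, -0.001, -1.0]]
force: [-0.1, 2.9, 0.8]
opening: 0.004
grasp_force: 1.5
```

Request:
{"fn": "apply_moves", "kwargs": {"steps": [[[0,0.25,0,0,0,0,-1],[0,0.5,0,0,0,0,-1],[0,0.75,0,0,0,0,-1],[0,0.75,0,0,0,0,-1]]]}}

```text
time_s: 4.53
position: [0.5998, -0.0216, 0.0275]
tcp_rot: [[0.989, -0.149, -0.001], [-0.149, -0.989, -0.0], [-0.001, 0.0, -1.0]]
force: [-0.1, 1.2, -0.3]
opening: 0.01
grasp_force: 0.9
```

Run:
```python
from h import *
i=bot.capture("top");cv2.imwrite("pics/top2.png",i)
i=i[155:235,255:410];cv2.imwrite("pics/t2.png",cv2.resize(i,None,fx=5,fy=5,interpolation=cv2.INTER_CUBIC))
```

```text
(no output)
```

View pics/t2.png

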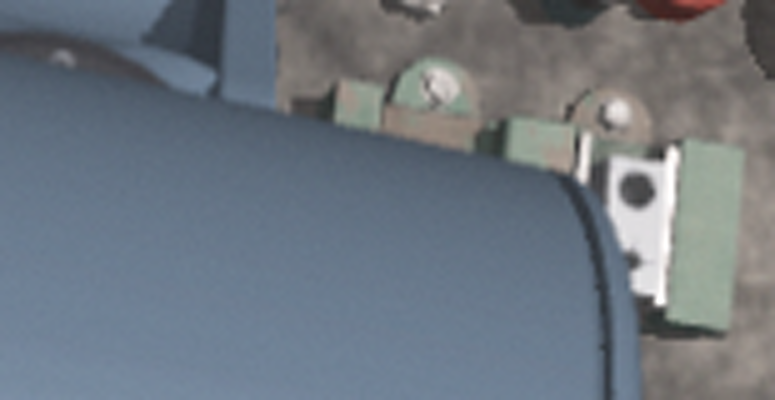

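The arm hides most of the vise, but the jaw plate has moved from x≈565 to ≈585 in the crop. The block's edge is at 610, so about 10 mm remains.

Request:
{"fn": "apply_moves", "kwargs": {"steps": [[[0,0.2,0,0,0,0,-1],[0,0.4,0,0,0,0,-1],[0,0.6,0,0,0,0,-1],[0,0.6,0,0,0,0,-1]]]}}

```text
time_s: 5.08
position: [0.5989, -0.0275, 0.0275]
tcp_rot: [[0.989, -0.149, -0.001], [-0.149, -0.989, -0.0], [-0.001, 0.0, -1.0]]
force: [0.1, 2.3, -0.2]
opening: 0.005
grasp_force: 0.9
```

Request:
{"fn": "apply_moves", "kwargs": {"steps": [[[0,0.15,0,0,0,0,-1],[0,0.3,0,0,0,0,-1],[0,0.3,0,0,0,0,-1]]]}}

```text
time_s: 5.45
position: [0.5984, -0.0302, 0.0275]
tcp_rot: [[0.989, -0.149, -0.001], [-0.149, -0.989, 0.0], [-0.001, -0.0, -1.0]]
force: [-0.6, 4.6, -0.2]
opening: 0.007
grasp_force: 1.8
```

Request:
{"fn": "apply_moves", "kwargs": {"steps": [[[0,0.1,0,0,0,0,-1],[0,0.2,0,0,0,0,-1],[0,0.2,0,0,0,0,-1]]]}}

```text
time_s: 5.82
position: [0.5982, -0.0313, 0.0275]
tcp_rot: [[0.989, -0.15, -0.0], [-0.15, -0.989, 0.001], [-0.001, -0.001, -1.0]]
force: [0.0, 7.7, 0.1]
opening: 0.005
grasp_force: 3.4
```

Request:
{"fn": "apply_moves", "kwargs": {"steps": [[[0,0.1,0,0,0,0,-1],[0,0.2,0,0,0,0,-1],[0,0.2,0,0,0,0,-1]]]}}

```text
time_s: 6.2
position: [0.5982, -0.0315, 0.0275]
tcp_rot: [[0.989, -0.151, 0.0], [-0.151, -0.989, 0.004], [-0.0, -0.004, -1.0]]
force: [2.2, 12.7, -1.0]
opening: 0.003
grasp_force: 6.3
```

The jaw has stopped solid at 12.7 N, so the block is held. I'll retreat and rise to look at the bar.

Request:
{"fn": "apply_moves", "kwargs": {"steps": [[[0,-1.5,0,0,0,0,-1],[0,-3,0,0,0,0,-1],[0,-3,0,0,0,0,-1],[-2,-3,-5,0,0,0,-1],[-5,-3,-9,0,0,0,-1],[-8,-3,-9,0,0,0,-1],[-9,-3,-9,0,0,0,-1],[-9,-3,-9,0,0,0,-1],[-9,-3,-9,0,0,0,-1]]]}}

```text
time_s: 7.32
position: [0.5151, 0.0084, 0.1173]
tcp_rot: [[0.989, -0.149, 0.001], [-0.149, -0.989, -0.0], [0.001, 0.0, -1.0]]
force: [-0.1, -0.5, 0.2]
opening: 0.008
grasp_force: 0.0
```

Run:
```python
from h import *
import pickle
s=bot.read_state();print(s["position"])
for n in("wrist","top"):
    m=bot.camera_model(n);i=bot.capture(n);cv2.imwrite(f"pics/{n}3.png",i);pickle.dump(m,open(n+"3.pkl","wb"))
    print(n,proj(m,np.array([.549,-.05,.042])),proj(m,np.array([.598,-.045,.031])))
a=cv2.imread("pics/wrist3.png");b=cv2.imread("pics/top3.png")
b=cv2.resize(b[155:235,255:410],None,fx=5,fy=5,interpolation=cv2.INTER_CUBIC)[:,:780]
o=np.zeros((400,775+0,3),np.uint8)
cv2.imwrite("pics/t3.png",b)
```

```text
[0.51510776 0.00837271 0.11726669]
wrist [320.41808405 144.06685396] [304.71574439  81.28192398]
top [275.58654812 202.35932803] [272.66726294 182.72503565]
```

View pics/wrist3.png

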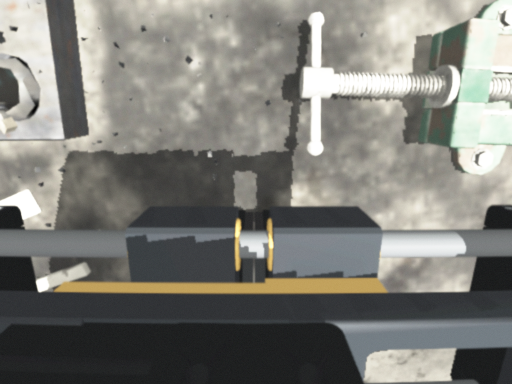

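The wrist view shows the near ball at (316,148), the far ball at (317,19) and the head's end at (301,82).

Run:
```python
from h import *
import pickle
m=pickle.load(open("wrist3.pkl","rb"))
for p,z in [((316,148),.042),((316,148),.031),((317,19),.02),((317,19),.031),((301,82),.031)]: print(p,z,plane(m,p,z))
s=bot.read_state();R=s["tcp_rot"]
print(R.T@(plane(m,(316,148),.042)-s["position"])*100)
```

```text
(316, 148) 0.042 [ 0.5464545 -0.0462692  0.042    ]
(316, 148) 0.031 [ 0.54482526 -0.04842313  0.031     ]
(317, 19) 0.02 [ 0.643766   -0.06181294  0.02      ]
(317, 19) 0.031 [ 0.64096933 -0.05916454  0.031     ]
(301, 82) 0.031 [ 0.59789313 -0.04206631  0.031     ]
[3.94220569 4.94228286 7.52122078]
```

Request:
{"fn": "apply_moves", "kwargs": {"steps": [[[3.6,4.9,0,0,0,0,-1],[3.6,4.9,2,0,0,0,-1],[3.6,4.9,4,0,0,0,-1],[3.6,4.9,5,0,0,0,-1],[3.6,4.9,5.5,0,0,0,-1],[3.6,4.9,6,0,0,0,-1],[3.6,4.9,6.3,0,0,0,-1],[3.6,4.9,6.6,0,0,0,-1],[3.6,4.9,6.9,0,0,0,-1],[3.6,4.9,7.2,0,0,0,-1],[3.6,4.9,7.5,0,0,0,-1],[3.6,4.9,7.8,0,0,0,-1],[3.6,4.9,8.1,0,0,0,-1],[3.6,4.9,8.1,0,0,0,-1]]]}}

```text
time_s: 9.18
position: [0.5422, -0.045, 0.0363]
tcp_rot: [[0.989, -0.149, 0.001], [-0.149, -0.989, -0.0], [0.001, 0.0, -1.0]]
force: [0.1, 0.4, -0.3]
opening: 0.004
grasp_force: 0.2
```

Request:
{"fn": "apply_moves", "kwargs": {"steps": [[[0,0,0.2,0,0,0,-1],[0,0,0.4,0,0,0,-1],[0,0,0.4,0,0,0,-1]]]}}

```text
time_s: 9.55
position: [0.5425, -0.0451, 0.0326]
tcp_rot: [[0.989, -0.149, 0.001], [-0.149, -0.989, -0.0], [0.001, 0.0, -1.0]]
force: [-0.2, 0.2, 1.8]
opening: 0.006
grasp_force: 0.4
```

Request:
{"fn": "apply_moves", "kwargs": {"steps": [[[0,0,0.2,0,0,0,-1],[0,0,0.4,0,0,0,-1],[0,0,0.4,0,0,0,-1]]]}}

```text
time_s: 9.93
position: [0.5427, -0.0451, 0.0291]
tcp_rot: [[0.989, -0.149, 0.002], [-0.149, -0.989, -0.0], [0.002, 0.0, -1.0]]
force: [1.4, 0.5, 5.9]
opening: 0.007
grasp_force: 2.6
```

Request:
{"fn": "apply_moves", "kwargs": {"steps": [[[0,0,0.2,0,0,0,-1],[0,0,0.2,0,0,0,-1],[0,0,0.2,0,0,0,-1]]]}}

```text
time_s: 10.3
position: [0.543, -0.0452, 0.0283]
tcp_rot: [[0.989, -0.149, 0.003], [-0.149, -0.989, -0.001], [0.003, 0.0, -1.0]]
force: [-0.7, 1.2, 12.7]
opening: 0.008
grasp_force: 6.4
```

The bar is at its stop: the tip is at z≈0.017 with 12.7 N. I'll lift and go to look at the pilot hole from near.

Request:
{"fn": "apply_moves", "kwargs": {"steps": [[[0,0,-3,0,0,0,-1],[0,0,-7,0,0,0,-1],[0,0,-12.2,0,0,0,-1],[0,0,-12.2,0,0,0,-1],[-3.7,24.3,-12.2,0,0,0,-1],[-3.7,24.3,-12.2,0,0,0,-1],[-3.7,24.3,-12.2,0,0,0,-1],[-3.7,24.3,-12.2,0,0,0,-1],[-3.7,24.3,-12.2,0,0,0,-1],[-3.7,24.3,-12.2,0,0,0,-1],[-3.7,24.3,-12.2,0,0,0,-1]]]}}

```text
time_s: 11.68
position: [0.4687, -0.2776, 0.1478]
tcp_rot: [[0.989, -0.147, -0.002], [-0.147, -0.989, 0.002], [-0.002, -0.002, -1.0]]
force: [-0.9, -0.5, -0.2]
opening: 0.004
grasp_force: 0.0
```

Run:
```python
from h import *
import pickle
print(bot.read_state()["position"])
m=bot.camera_model("wrist");a=bot.capture("wrist");b=bot.capture("top");pickle.dump(m,open("w4.pkl","wb"))
print(proj(m,np.array([.534,-.298,.054])))
b=cv2.resize(b[155:235,255:410],None,fx=5,fy=5,interpolation=cv2.INTER_CUBIC)[:,:512]
cv2.imwrite("pics/w4.png",np.hstack([a,cv2.resize(bot.capture("top")[140:250,250:330],(288,384),interpolation=cv2.INTER_CUBIC)]))
```

```text
[ 0.46873744 -0.2776462   0.14784482]
[266.0001824  110.40035092]
```

View pics/w4.png

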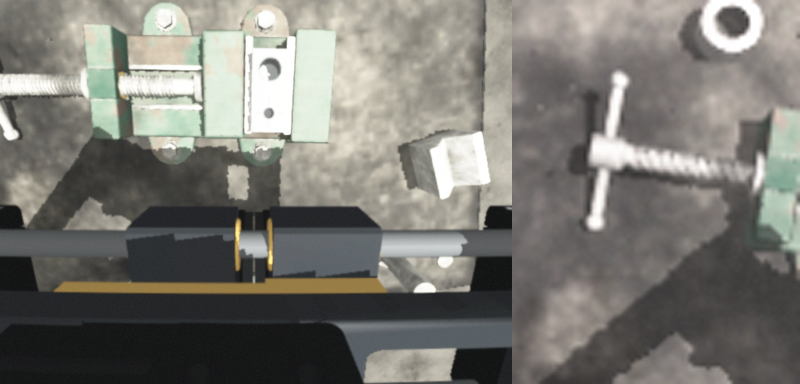

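The wrist view shows the block between both jaws. The pilot is at (268,112), against a predicted (266,110), and the larger bore is above it at (271,68). I'll move over the pilot, lower and hold.

Request:
{"fn": "apply_moves", "kwargs": {"steps": [[[6.7,1.2,0,0,0,0,-1],[6.7,1.2,0,0,0,0,-1],[6.7,1.2,2,0,0,0,-1],[6.7,1.2,4,0,0,0,-1],[6.7,1.2,5.5,0,0,0,-1],[6.7,1.2,6.6,0,0,0,-1],[6.7,1.2,6.6,0,0,0,-1],[6.7,1.2,6.6,0,0,0,-1]]]}}

```text
time_s: 12.82
position: [0.5339, -0.3018, 0.0831]
tcp_rot: [[0.989, -0.149, 0.001], [-0.149, -0.989, -0.001], [0.001, 0.001, -1.0]]
force: [-0.7, 0.1, -0.2]
opening: 0.008
grasp_force: 0.0
```

Request:
{"fn": "apply_moves", "kwargs": {"steps": [[[0,-0.2,0,0,0,0,-1],[0,-0.2,0,0,0,0,-1],[0,-0.2,0,0,0,0,-1],[0,-0.2,0,0,0,0,-1],[0,-0.2,0,0,0,0,-1],[0,-0.2,0,0,0,0,-1],[0,-0.2,0,0,0,0,-1],[0,-0.2,0,0,0,0,-1],[0,-0.2,0,0,0,0,-1],[0,-0.2,0,0,0,0,-1],[0,-0.2,0,0,0,0,-1],[0,-0.2,0,0,0,0,-1],[0,-0.2,0,0,0,0,-1],[0,-0.2,0,0,0,0,-1],[0,-0.2,0,0,0,0,-1],[0,-0.2,0,0,0,0,-1],[0,-0.2,0,0,0,0,-1],[0,-0.2,0,0,0,0,-1],[0,-0.2,0,0,0,0,-1],[0,-0.2,0,0,0,0,-1]]]}}

```text
time_s: 15.32
position: [0.5338, -0.2996, 0.0825]
tcp_rot: [[0.989, -0.149, -0.0], [-0.149, -0.989, 0.0], [-0.0, -0.0, -1.0]]
force: [-0.2, -0.0, -0.2]
opening: 0.003
grasp_force: 0.0
```

Run:
```python
from rig import bot
print(bot.read_state()["position"]);print(bot.hand_in())
```

```text
[ 0.53376194 -0.29956344  0.08253532]
the job is handed in; nothing more can be done
None
```

The job is handed in, with no verdict returned: the jaw was pushed until it stopped solid on the block, the bar's near end was pressed to its stop, and the fingertips held about 17 mm above the pilot hole for over 2 s, 15.3 s into the 51 s allowed.

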